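# Restock the soap vending box and test its coin slide

### The job

Restock the soap vending box: take the red sold-out block out of it and put it in the grey tray, and lay every blue carton from the counter in the box's lanes, any way up, leaving the unsold carton inside. Then shut the lid until it snaps home on its catch, and after that test the coin slide with two full strokes: push it all the way in, let it spring all the way out, push it all the way in again, and let it out. Leave the other things on the counter where they are.

Things in the scene. Friction and masses are not known exactly. Their poses are not given: they have to be found in the camera images.
- vendor: White countertop soap vending box, fixed, 152 x 314 mm (x, y), rim 100 mm high, open on top while its lid is up; origin on the counter under the centre of its bay. Its front faces its own -x (to the robot); y runs along its width. An aluminium coin unit (x from -20 to +70 mm, 84 mm wide, centred at y = -200 mm, 115 mm tall) is joined to its right side.
- bay (a point): Centre of the bay's floor, 50 mm above the counter; axes as the vendor's. Outer walls 4 mm thick, 50 mm tall inside. Four steel dividers (4 mm thick, 22 mm tall) part it into five lanes, each 58 mm wide (y) and 144 mm long (x), centred at y = -124, -62, 0, 62, 124 mm.
- lid (a joint): Lid hinge, rad: 0 shut, 1.85 to 2.05 at the start (open, leaning back); turns about lid_hinge, along the vendor's y. Stiff: it stays where it is left. A ball catch at the middle of the front resists from about 0.1 rad; push past it with some 5 to 10 N down at the front edge; past 0.055 rad it holds the lid. Seated: below 0.025.
- lid_hinge (a point): Hinge line of the lid, middle of its width, at the bay's rear rim (vendor x = 76, z = 104 mm).
- lid_edge (a point): Middle of the lid's outer (upper when shut) face at its front edge. The lid is a 156 x 318 x 12 mm plate, its outer face 10 mm outside the hinge line. A black tab 60 mm wide juts 25 mm further, with a steel catch bar 24 mm under it. Shut, the outer face is 114 mm above the counter.
- slide (a joint): Coin slide stroke, m: 0 fully out, 0.040 fully home, moving along the vendor's +x. Sprung: 3 N at the start to 11 N at the end; it springs back out by itself.
- slide_face (a point): Centre of the front face of the coin slide's upright steel push plate (44 mm wide, 24 mm tall, 8 mm thick), 85 mm above the counter; face looks to the vendor's -x. Fully out it stands 75 mm in front of the coin unit, fully home 35 mm.
- dummy: Red sold-out block standing in one of the lanes, 48 x 38 x 30 mm box (along its own x, y, z), origin at its centre; 60 g. Starts flat with its long side along the lane.
- tray: Shallow grey plastic tray, fixed on the counter to the right of the coin unit, 130 x 130 x 35 mm, walls 4 mm; origin under its centre.
- carton1: Blue soap carton with a white band, 48 x 38 x 30 mm box (along its own x, y, z), origin at its centre; about 70 g, lying flat on the counter to the left of the vending box, or absent.
- carton2: Blue soap carton with a white band, 48 x 38 x 30 mm box (along its own x, y, z), origin at its centre; about 70 g, lying flat on the counter to the left of the vending box, or absent.
- carton3: Blue soap carton with a white band, 48 x 38 x 30 mm box (along its own x, y, z), origin at its centre; about 70 g, lying flat on the counter to the left of the vending box, or absent.
- carton4: Blue soap carton with a white band, 48 x 38 x 30 mm box (along its own x, y, z), origin at its centre; about 70 g, lying flat on the counter to the left of the vending box, or absent.
- stock1: Unsold carton like the others, already lying flat in one of the lanes, long side along the lane, or absent. 48 x 38 x 30 mm box (along its own x, y, z), origin at its centre; It stays in the bay.
- stock2: Unsold carton like the others, already lying flat in one of the lanes, long side along the lane, or absent. 48 x 38 x 30 mm box (along its own x, y, z), origin at its centre; It stays in the bay.
- jug: Green detergent jug, 84 mm wide, 190 mm tall, bystander; origin under its centre.
- softener: White bottle with orange cap, 66 mm wide, 170 mm tall, bystander; origin under its centre.
- cup: Yellow measuring cup, 54 mm wide, 55 mm tall, bystander; origin under its centre.
- tape: Roll of brown tape lying flat, 90 mm wide, 24 mm tall, bystander; origin under its centre.
- tokens: Stack of brass tokens, one solid piece 26 mm wide, 30 mm tall, bystander; origin under its centre.
- brush: Cleaning brush lying at the back of the counter, bystander; origin under its middle.
There are look-alikes about, which are no part of the job. What is shaped like the stock1 but brown is not meant. Leave any turquoise look-alike of the carton2 alone.

How it is judged:
On the way, in this order (a step that is already met when the one before it is completed fails the run):
1. the red block is in the tray and every carton is in the bay (x of carton1 in the frame of bay between -0.06 and 0.06 m and y of carton1 in the frame of bay between -0.15 and 0.15 m and z of carton1 in the frame of bay between 0.005 and 0.05 m and x of carton2 in the frame of bay between -0.06 and 0.06 m and y of carton2 in the frame of bay between -0.15 and 0.15 m and z of carton2 in the frame of bay between 0.005 and 0.05 m and x of carton3 in the frame of bay between -0.06 and 0.06 m and y of carton3 in the frame of bay between -0.15 and 0.15 m and z of carton3 in the frame of bay between 0.005 and 0.05 m and x of carton4 in the frame of bay between -0.06 and 0.06 m and y of carton4 in the frame of bay between -0.15 and 0.15 m and z of carton4 in the frame of bay between 0.005 and 0.05 m and x of stock1 in the frame of bay between -0.06 and 0.06 m and y of stock1 in the frame of bay between -0.15 and 0.15 m and z of stock1 in the frame of bay between 0.005 and 0.05 m and x of stock2 in the frame of bay between -0.06 and 0.06 m and y of stock2 in the frame of bay between -0.15 and 0.15 m and z of stock2 in the frame of bay between 0.005 and 0.05 m and x of dummy in the frame of tray between -0.055 and 0.055 m and y of dummy in the frame of tray between -0.055 and 0.055 m and z of dummy in the frame of tray below 0.055 m), for 0.2 s.
2. the lid is shut on its catch (value of joint lid below 0.025 rad), for 0.2 s.
3. the coin slide is fully home for the first time, the lid shut (value of joint slide above 0.037 m and value of joint lid below 0.025 rad), for 0.1 s.
4. the coin slide is fully out again (value of joint slide below 0.004 m), for 0.1 s.
5. the coin slide is fully home for the second time, the lid shut (all of step 3), for 0.1 s.
At the end, for the whole second after the job is handed in: Every carton's centre is in the bay (within 60 mm of its centre along, 150 mm across, 5 to 50 mm over its floor), the red block's centre in the tray (within 55 mm each way, at rest), the lid within 0.025 rad of shut, the coin slide within 4 mm of fully out (all of step 1 and value of joint lid below 0.025 rad and value of joint slide below 0.004 m and linear speed of dummy below 0.02 m/s); the robot touches nothing.
It fails at once if a bystander is moved by more than 30 mm (distance of any of jug, softener, cup, tape, tokens, brush from where it was at the start of the episode above 0.03 m).
Of carton1, carton2, carton3, carton4 only 2 to 4 are there at a start; the rules pass over those that are not, and their reading is None.
Of stock1, stock2 only 1 to 1 are there at a start; the rules pass over those that are not, and their reading is None.
At some moment in a run one of carton1, carton2, carton3, carton4 may be knocked a few centimetres aside while the robot is not near it.
Once in a run the grip may slacken for a moment while it holds something.
It also fails if it takes over 210 s, if anything falls off the work surface, if the arm or the gripper's body presses on something with over 40 N, if the wrist force passes 120 N, or if a joint passes its speed limit or range.

### The arm

A 7-joint arm with a two-finger parallel gripper is mounted at the origin on the work surface. World frame = base frame: x ahead of the robot, y to its left, z up, the work surface at z = 0. Lengths are in m, angles in rad, forces in N, time in s.
With the tool pointing down it reaches from about 0.425 to 0.8 m from the base axis. Payload 8.3 kg.
Tool frame: the origin (TCP) lies midway between the tips of the shut fingers; the grasp point (between the pads) lies 19 mm behind it; z points along the fingers, y is the line along which they close (so a half turn about z gives the same grasp; the last joint's range is limited). The gripper opens to 85 mm and grips with 20 to 120 N. Pads are 22 mm wide; open, the fingers measure 114 mm over their backs; the gripper's body (76 mm by 85 mm) begins 54 mm behind the grasp point. The pads swing forward as they close: fully open they stand 13 mm farther back than shut.
Start: joints at [-1.233, 0.383, 0.016, 1.37, -0.006, 1.388, -0.046], TCP at [0.244, 0.575, 0.231] pointing down, gripper open.
Joint ranges: [-2.95, 2.95], [-0.25, 2.06], [-1.52, 1.56], [0.18, 2.33], [-1.44, 4.58], [0.02, 2.06], [-3.01, 3.01]. Speed limits (rad/s): [2.39, 2.39, 3.01, 3.01, 3.14, 3.14, 3.14].

### API

Orientations are given as a unit quaternion [x, y, z, w].
In Python, from rig import ctrl gives the robot as it stands.
- The arm moves only by the tool drive_tool, never from a script. Its argument "commands" is a list of rows, each a list of 7 numbers: the turn, a rotation vector about the tool's x, y, z as a fraction of full scale, then the shift along the tool's x, y, z as a fraction of full scale, then the opening, from -1 (shut) to 1 (fully open). In form: [[wx, wy, wz, x, y, z, grip], ...]. A call has 1 to 10 rows; each row is the pose to reach, as a shift and turn from the pose commanded when the call began, along the tool's axes at that moment, turning the shorter way round; what a row does not reach only later rows make up. Full scale, the value 1, is 0.3 m for a shift and pi rad for a turn. A row lasts 1/10 s, in which the tool goes at most 50 mm and 8.59 degrees, less where a joint would pass 70% of its speed; a pose out of reach is approached as far as the arm can. A call with a number of a shift or a turn outside -1 to 1 is refused whole. A call with a gripper value outside its range is refused whole. The fingers move at their own pace and stop on an object; "grip_force" is the grip in N (left out, the last holds). Time passes only in rows, so rows that repeat a pose let the fingers close. It gives the time, the measured TCP pose, the force, the opening and the grip force at its end, in the units of the state.
- ctrl.get_state(): the state, without advancing time (a new reading comes with each control period).
- ctrl.read_camera(name): name is "side" or "top" or "wrist"; returns a dict with "frame" (384x512x3 uint8, blue, green, red), "fx", "fy", "cx", "cy" (pixels), "R" (3x3) and "t" (3): a world point X has camera coordinates R X + t. Camera axes: x right, y down, z forward; pixel columns grow to the right and rows downward; lengths in m; the calibration is good to about 2 mm. A picture is of the moment at which its call begins. There is no depth.
- ctrl.job_done(): hands the job in; it is judged then, once.
The state is a dict: "clock": time; "q": joint angles; "qvel": joint speeds; "joint_torque": joint torques, N m; "eef_pos": TCP position; "ee_rot": TCP orientation; "wrist_force": force on the tool from outside, world axes, zero at the start; "ft_torque": the same for the moment, N m; "finger_gap": finger opening in m; "finger_force": force on a finger pad.
Only numpy, scipy, OpenCV 4.12 (cv2) and the standard library are available. Lean on these libraries where they do the work, as an engineer would, in place of code of your own. Each camera call takes 0.05 s, during which the arm holds its last target. There are 200 camera calls.

## Working session

There is one attempt and no reset: what is moved stays moved. The work goes in short steps, Python scripts to look and compute and a tool call to move; the robot and the scene stay as the last step left them, time stands still between calls to the robot, and variables do not carry over. Pictures are saved under pics/ and viewed, at most 14 in all, crops included, and the job is handed in when it is done.

Besides the shell and the picture viewer there is one more tool, called after ">>>" as name([rows], argument=value, ...), one row to a line, values as JSON. drive_tool: Moves the arm, as the interface text tells. Its arguments: {"type":"object","properties":{"commands":{"type":"array"},"grip_force":{"type":"number"}},"required":["commands"]}

```bash
ls; mkdir -p pics
python3 - <<'E'
from rig import ctrl
import cv2
s=ctrl.get_state(); print({k:s[k] for k in('clock','eef_pos','ee_rot','finger_gap','wrist_force')})
for n in('top','side'):
    c=ctrl.read_camera(n); cv2.imwrite(f'pics/{n}0.png',c['frame']); print(n,c['fx'],c['cx'],c['cy'],c['R'],c['t'])
E
```

```text
pics
{'clock': 0.0, 'eef_pos': array([0.2436255 , 0.57499456, 0.23026127]), 'ee_rot': array([ 1.99073058e-01,  9.79984140e-01, -9.82757764e-04, -1.91139887e-04]), 'finger_gap': 0.08491502757494201, 'wrist_force': array([ 0.6085028 ,  0.30651544, -0.23479294])}
top 477.5249846322791 261.8287221190713 194.40958739196975 [[ 0.01862495 -0.99980133 -0.00710073]
 [-0.98894218 -0.01737665 -0.14728005]
 [ 0.1471274   0.0097653  -0.98906934]] [0.0310179  0.56395025 1.78902678]
side 392.1371205990049 258.5393090101754 186.44412078592705 [[-0.99623425 -0.08630572 -0.00828463]
 [-0.05527746  0.70586083 -0.70619041]
 [ 0.06679607 -0.70307312 -0.7079735 ]] [0.57977746 0.07611746 1.22861104]
```

Run:
```python
import cv2
for n in('top','side'):
    f=cv2.imread(f'pics/{n}0.png'); cv2.imwrite(f'pics/{n}0b.png',cv2.resize(f,(800,600),interpolation=cv2.INTER_CUBIC))
```

```text
(no output)
```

View pics/top0.png

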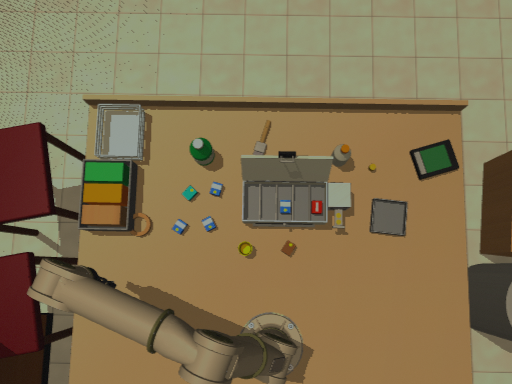

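View pics/side0.png

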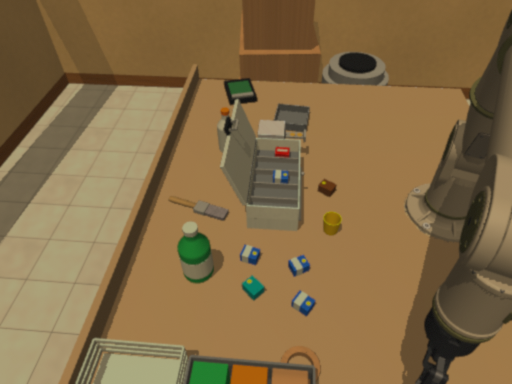

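The top view shows blue cartons at (216,188), (209,224) and (179,227), and the stock carton in a lane at (285,207). The red block is at (317,207) and the tray at (389,217). The look-alikes are turquoise at (190,193) and brown at (289,248), and I'll leave both alone. I'll check these choices in an enlarged crop.

```bash
cat > h.py <<'E'
from rig import ctrl
import cv2, numpy as np
from scipy.spatial.transform import Rotation as Ro
def ray(c,u,v,z):
    d=c['R'].T@np.array([(u-c['cx'])/c['fx'],(v-c['cy'])/c['fy'],1]); o=-c['R'].T@c['t']
    return o+d*(z-o[2])/d[2]
def proj(c,X):
    p=c['R']@np.asarray(X,float)+c['t']; return c['fx']*p[0]/p[2]+c['cx'],c['fy']*p[1]/p[2]+c['cy']
def crop(c,name,x0,y0,w,h,k):
    f=c['frame'][y0:y0+h,x0:x0+w]; cv2.imwrite('pics/'+name,cv2.resize(f,None,fx=k,fy=k,interpolation=cv2.INTER_CUBIC))
def rel(target,quat=None,s=None):
    "shift/turn in command units from the present pose to target TCP pose"
    s=s or ctrl.get_state(); R=Ro.from_quat(s['ee_rot'])
    d=R.inv().apply(np.asarray(target)-s['eef_pos'])/.3
    w=(R.inv()*Ro.from_quat(quat)).as_rotvec()/np.pi if quat is not None else np.zeros(3)
    return np.round(np.r_[w,d],4)
E
python3 - <<'E'
from h import *
c=ctrl.read_camera('top')
crop(c,'a.png',160,140,260,120,3)
E
```

```text
(no output)
```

View pics/a.png

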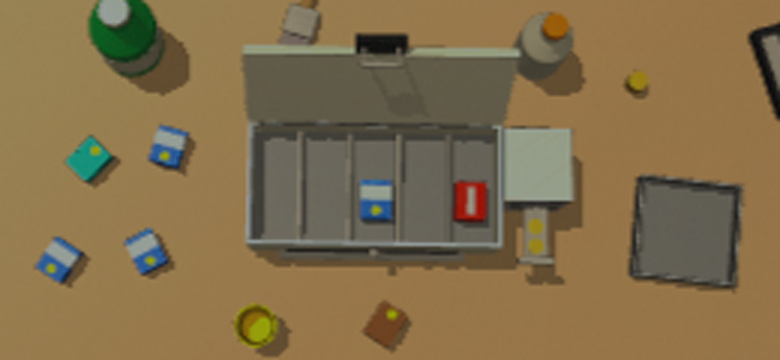

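The crop confirms three blue-and-white cartons at crop (168,147), (147,251) and (60,260). Stock sits at (376,200) in the middle lane, and red is at (470,201) in the rightmost lane. Next I'll compute positions.

```bash
cat >> h.py <<'E'
def blobs(c,kind,z,box):
    f=c['frame']; hsv=cv2.cvtColor(f,cv2.COLOR_BGR2HSV); H,S,V=hsv[...,0].astype(int),hsv[...,1],hsv[...,2]
    if kind=='red': m=((H<6)|(H>174))&(S>150)&(V>60)
    else: m=((H>100)&(H<130)&(S>60))|((H>85)&(H<135)&(S<90)&(V>150)) | ((S<60)&(V>140))
    if kind=='blue0': m=(H>100)&(H<130)&(S>110)
    m=m.astype(np.uint8); x0,y0,x1,y1=box; mm=np.zeros_like(m); mm[y0:y1,x0:x1]=m[y0:y1,x0:x1]
    mm=cv2.morphologyEx(mm,cv2.MORPH_CLOSE,np.ones((3,3)))
    out=[]
    for k in cv2.findContours(mm,cv2.RETR_EXTERNAL,cv2.CHAIN_APPROX_NONE)[0]:
        if cv2.contourArea(k)<30: continue
        P=np.array([ray(c,u,v,z)[:2] for u,v in k[:,0]],np.float32)
        (x,y),(w,h),a=cv2.minAreaRect(P)
        if w<h: a+=90; w,h=h,w
        a=(a+90)%180-90
        out.append((np.round(k[:,0].mean(0)),round(x,4),round(y,4),round(w,3),round(h,3),round(a,1)))
    return out
E
python3 - <<'E'
from h import *
c=ctrl.read_camera('top'); sd=ctrl.read_camera('side')
for b in blobs(c,'blue',.03,(165,175,235,245)): print('carton',b)
for b in blobs(c,'red',.08,(300,190,330,225)): print('red',b)
for b in blobs(c,'blue',.08,(277,195,294,216)): print('stock',b)
P=[ray(c,160+u/3,140+v/3,.1)[:2] for u,v in((247,245),(501,245),(248,124),(502,126))]
print(np.round(P,4)); P=np.array(P)
yv=P[0]-P[1]; print('yaw',np.arctan2(-yv[0],yv[1]),'w',np.hypot(*yv),'ctr',P.mean(0))
print('tray top',np.round([ray(c,160+u/3,140+v/3,.035)[:2] for u,v in((638,177),(741,185),(736,287),(631,276))],4))
for n,(u,v,z) in dict(jug=(124,40,.1),cup=(257,325,.05),brown=(386,325,.03),turq=(90,159,.03),tok=(637,81,.03),soft=(545,42,.1),plate=(536,261,.097),tab=(382,42,.2)).items(): print(n,np.round(ray(c,160+u/3,140+v/3,z),3))
E
```

```text
carton (array([179., 226.]), 0.4368, 0.355, 0.046, 0.041, -32.1)
carton (array([208., 223.]), 0.4492, 0.2445, 0.048, 0.037, 28.4)
carton (array([216., 188.]), 0.5855, 0.2209, 0.049, 0.041, -12.1)
red (array([316., 207.]), 0.5137, -0.1624, 0.046, 0.037, 0.0)
stock (array([285., 206.]), 0.5135, -0.0466, 0.049, 0.037, 0.7)
[[ 0.452   0.1105]
 [ 0.4576 -0.2008]
 [ 0.6027  0.113 ]
 [ 0.6056 -0.2022]]
yaw 0.017979944457653822 w 0.31135045165133124 ctr [ 0.52945528 -0.04488868]
tray top [[ 0.554  -0.3843]
 [ 0.546  -0.5154]
 [ 0.4157 -0.5057]
 [ 0.4272 -0.3734]]
jug [0.707 0.271 0.1  ]
cup [0.356 0.098 0.05 ]
brown [ 0.36  -0.064  0.03 ]
turq [0.566 0.319 0.03 ]
tok [ 0.68  -0.386  0.03 ]
soft [ 0.713 -0.256  0.1  ]
plate [ 0.439 -0.244  0.097]
tab [ 0.686 -0.048  0.2  ]
```

```bash
cat >> h.py <<'E'
def down(phi):
    a=np.radians(phi+90)/2; return [np.cos(a),np.sin(a),0,0]
def plan(*wps,start=None):
    "wps: (x,y,z,phi); start: same, else measured"
    s=dict(eef_pos=np.array(start[:3]),ee_rot=down(start[3])) if start else ctrl.get_state()
    for w in wps: print(w, *[f'{v:.3f}' for v in rel(w[:3],down(w[3]),s)])
E
python3 -c "
from h import *
plan((.449,.2445,.12,28.4),(.449,.2445,.003,28.4))
plan((.449,.2445,.2,28.4),(.52,.079,.2,1),(.52,.079,.055,1),start=(.449,.2445,.003,28.4))
"
```

```text
(0.449, 0.2445, 0.12, 28.4) -0.000 0.000 0.215 -1.060 -0.748 0.370
(0.449, 0.2445, 0.003, 28.4) -0.000 0.000 0.215 -1.060 -0.747 0.760
(0.449, 0.2445, 0.2, 28.4) 0.000 0.000 0.000 0.000 0.000 -0.657
(0.52, 0.079, 0.2, 1) 0.000 0.000 0.152 -0.598 -0.054 -0.657
(0.52, 0.079, 0.055, 1) 0.000 0.000 0.152 -0.598 -0.054 -0.173
```

>>> drive_tool([
  [0, 0, 0.2, -0.99, -0.72, 0.3, 1],
  [0, 0, 0.2, -0.99, -0.72, 0.3, 1],
  [0, 0, 0.2, -0.99, -0.72, 0.3, 1],
  [0, 0, 0.2, -0.99, -0.72, 0.3, 1],
  [0, 0, 0.2, -0.99, -0.72, 0.3, 1],
  [0, 0, 0.2, -0.99, -0.72, 0.3, 1],
  [0, 0, 0.2, -0.99, -0.72, 0.3, 1],
  [0, 0, 0.2, -0.99, -0.72, 0.3, 1],
  [0, 0, 0.2, -0.99, -0.72, 0.3, 1],
], grip_force=40)

```text
clock: 1.15
eef_pos: [0.435, 0.2555, 0.1405]
ee_rot: [0.496, 0.869, -0.001, 0.0]
wrist_force: [0.6, 0.9, 0.6]
finger_gap: 0.0854
finger_force: 0.0
```

```bash
python3 -c "
from h import *
c=ctrl.read_camera('wrist'); cv2.imwrite('pics/w1.png',c['frame'])
t=ctrl.read_camera('top'); print(blobs(t,'blue',.03,(165,175,235,245)))
plan((.449,.2445,.06,28.4),(.449,.2445,.003,28.4))
for P in ((.449,.2445,.03),):print(proj(c,P))
"
```

```text
[(array([216., 188.]), 0.5855, 0.2209, 0.049, 0.041, -12.1)]
(0.449, 0.2445, 0.06, 28.4) -0.000 -0.000 0.014 -0.073 0.018 0.271
(0.449, 0.2445, 0.003, 28.4) -0.000 -0.000 0.014 -0.073 0.018 0.461
(np.float64(264.69245691644727), np.float64(202.34930576068743))
```

View pics/w1.png

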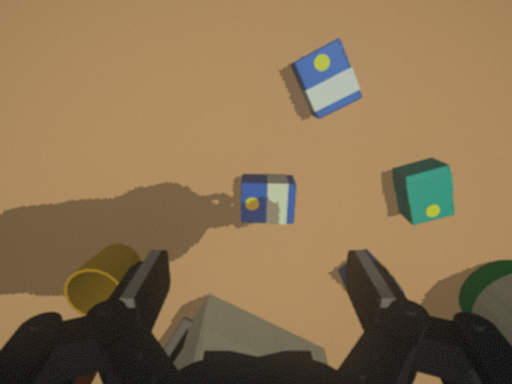

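The wrist view shows the target carton at (268,203), matching the predicted (265,202). Its long side lies along the closing axis. The next carton is at (327,78), turquoise is at (425,190) and the cup is at (100,280).

>>> drive_tool([
  [0, 0, 0.014, -0.073, 0.018, 0.1, 1],
  [0, 0, 0.014, -0.073, 0.018, 0.25, 1],
  [0, 0, 0.014, -0.073, 0.018, 0.38, 1],
  [0, 0, 0.014, -0.073, 0.018, 0.46, 1],
  [0, 0, 0.014, -0.073, 0.018, 0.46, 1],
  [0, 0, 0.014, -0.073, 0.018, 0.46, -0.2],
  [0, 0, 0.014, -0.073, 0.018, 0.46, -0.2],
  [0, 0, 0.014, -0.073, 0.018, 0.46, -0.2],
  [0, 0, 0.014, -0.073, 0.018, 0.46, -0.2],
  [0, 0, 0.014, -0.073, 0.018, 0.46, -0.2],
])

```text
clock: 2.25
eef_pos: [0.4502, 0.246, 0.0053]
ee_rot: [0.511, 0.86, 0.002, 0.001]
wrist_force: [-0.2, 0.6, 7.1]
finger_gap: 0.0472
finger_force: 42.2
```

```bash
python3 -c "
from h import *
plan((.449,.2445,.2,28.4),(.518,.079,.2,1),(.518,.079,.056,1))"
```

```text
(0.449, 0.2445, 0.2, 28.4) 0.001 -0.000 0.001 -0.002 -0.004 -0.649
(0.518, 0.079, 0.2, 1) 0.001 -0.001 0.153 -0.596 -0.065 -0.650
(0.518, 0.079, 0.056, 1) 0.001 -0.001 0.153 -0.597 -0.067 -0.170
```

>>> drive_tool([
  [0, 0, 0, 0, 0, -0.2, -0.3],
  [0, 0, 0, 0, 0, -0.4, -0.3],
  [0, 0, 0, 0, 0, -0.6, -0.3],
  [0, 0, 0.1, -0.15, -0.02, -0.65, -0.3],
  [0, 0, 0.153, -0.3, -0.035, -0.65, -0.3],
  [0, 0, 0.153, -0.45, -0.05, -0.65, -0.3],
  [0, 0, 0.153, -0.596, -0.066, -0.65, -0.3],
  [0, 0, 0.153, -0.596, -0.066, -0.65, -0.3],
], grip_force=60)

```text
clock: 3.05
eef_pos: [0.5188, 0.0703, 0.1999]
ee_rot: [0.705, 0.709, 0.0, 0.002]
wrist_force: [-0.1, 0.4, -1.0]
finger_gap: 0.0468
finger_force: 64.3
```

```bash
python3 -c "
from h import *
print(ctrl.get_state()['finger_gap'])
c=ctrl.read_camera('wrist'); cv2.imwrite('pics/w2.png',c['frame'])
plan((.518,.079,.12,1),(.518,.079,.056,1))"
```

```text
0.046795344422619733
(0.518, 0.079, 0.12, 1) 0.001 0.000 -0.002 0.016 0.000 0.265
(0.518, 0.079, 0.056, 1) 0.001 0.000 -0.002 0.016 -0.000 0.478
```

View pics/w2.png

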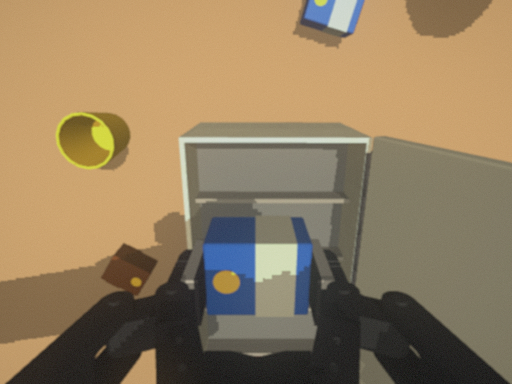

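The wrist view shows the carton held straight in the jaws. The box's left rim is at row ~138 and the first divider at row ~198. I'll check the lane position with it.

```bash
python3 -c "
from h import *
c=ctrl.read_camera('wrist')
print('rim inner/outer',ray(c,275,141,.1),ray(c,275,124,.1),'div top',ray(c,270,196,.072),ray(c,270,201,.072))
print('front rim',ray(c,184,170,.1),ray(c,189,260,.1),'rear',ray(c,366,140,.1))
"
```

```text
rim inner/outer [0.53223527 0.11410316 0.1       ] [0.53186699 0.12726092 0.1       ] div top [0.53072879 0.05783401 0.072     ] [0.53084205 0.05285629 0.072     ]
front rim [0.45921048 0.08988176 0.1       ] [0.45807679 0.00632092 0.1       ] rear [0.60365003 0.11553956 0.1       ]
```

>>> drive_tool([
  [0, 0, 0, 0.026, 0, 0, -0.3],
  [0, 0, 0, 0.026, 0, 0.15, -0.3],
  [0, 0, 0, 0.026, 0, 0.3, -0.3],
  [0, 0, 0, 0.026, 0, 0.4, -0.3],
  [0, 0, 0, 0.026, 0, 0.475, -0.3],
  [0, 0, 0, 0.026, 0, 0.475, -0.3],
  [0, 0, 0, 0.026, 0, 0.475, 0.5],
  [0, 0, 0, 0.026, 0, 0.475, 0.5],
  [0, 0, 0, 0.026, 0, 0.475, 0.5],
])

```text
clock: 4.05
eef_pos: [0.517, 0.087, 0.0563]
ee_rot: [0.701, 0.714, 0.0, 0.0]
wrist_force: [-0.1, -0.2, -0.2]
finger_gap: 0.0637
finger_force: 0.0
```

```bash
python3 -c "
from h import *
print(ctrl.get_state()['finger_gap'])
t=ctrl.read_camera('top'); print(blobs(t,'blue',.03,(165,175,235,245)))
plan((.52,.082,.2,1),(.55,.2,.2,-12),(.57,.24,.2,-15))"
```

```text
0.06369233926065351
[(array([179., 226.]), 0.4368, 0.355, 0.046, 0.041, -32.1), (array([216., 188.]), 0.5855, 0.2209, 0.049, 0.041, -12.1)]
(0.52, 0.082, 0.2, 1) 0.000 -0.000 0.000 -0.016 0.010 -0.479
(0.55, 0.2, 0.2, -12) 0.000 -0.000 0.072 0.376 0.117 -0.479
(0.57, 0.24, 0.2, -15) 0.000 -0.000 0.089 0.508 0.186 -0.478
```

>>> drive_tool([
  [0, 0, 0, 0, 0, -0.16, 0.5],
  [0, 0, 0, 0, 0, -0.32, 0.5],
  [0, 0, 0, 0, 0, -0.46, 0.6],
  [0, 0, 0.05, 0.15, 0.05, -0.46, 1],
  [0, 0, 0.09, 0.3, 0.13, -0.46, 1],
  [0, 0, 0.09, 0.445, 0.22, -0.4, 1],
  [0, 0, 0.09, 0.445, 0.22, -0.35, 1],
  [0, 0, 0.09, 0.445, 0.22, -0.35, 1],
])

```text
clock: 4.9
eef_pos: [0.5789, 0.222, 0.1575]
ee_rot: [0.794, 0.608, -0.003, -0.0]
wrist_force: [-0.4, -0.1, 0.1]
finger_gap: 0.0851
finger_force: 0.0
```

```bash
cat >> h.py <<'E'
def wfit(box,z=.03):
    "fit of the blue part of a carton in the wrist view, at height z"
    c=ctrl.read_camera('wrist'); r=blobs(c,'blue0',z,box)
    c2=c; rr=blobs(c,'blue',z,box); print('blue only',r); print('all',rr); return c
E
python3 -c "
from h import *
print(ctrl.get_state()['eef_pos'])
c=wfit((60,60,450,300)); cv2.imwrite('pics/w3.png',c['frame']); print(proj(c,(.5855,.2209,.03)))
plan((.5855,.2209,.06,-15),(.5855,.2209,.006,-15))"
```

```text
[0.57885159 0.22202618 0.1575305 ]
blue only [(array([290., 177.]), 0.6084, 0.216, 0.035, 0.004, 74.7), (array([254., 176.]), 0.5765, 0.2246, 0.035, 0.021, 75.4), (array([74., 79.]), 0.4558, 0.3438, 0.033, 0.007, 57.4)]
all [(array([420., 286.]), 0.7111, 0.0664, 0.021, 0.015, -21.6), (array([447., 282.]), 0.7377, 0.065, 0.035, 0.006, 86.4), (array([431., 274.]), 0.7253, 0.0795, 0.03, 0.019, -46.8), (array([400., 269.]), 0.6925, 0.0915, 0.026, 0.014, -19.3), (array([268., 175.]), 0.5893, 0.2224, 0.048, 0.042, -15.0), (array([70., 78.]), 0.4528, 0.3448, 0.033, 0.017, 63.1)]
(np.float64(264.2022868175522), np.float64(178.15379574198494))
(0.5855, 0.2209, 0.06, -15) -0.001 0.001 -0.001 0.009 0.019 0.331
(0.5855, 0.2209, 0.006, -15) -0.001 0.001 -0.001 0.009 0.019 0.511
```

View pics/w3.png

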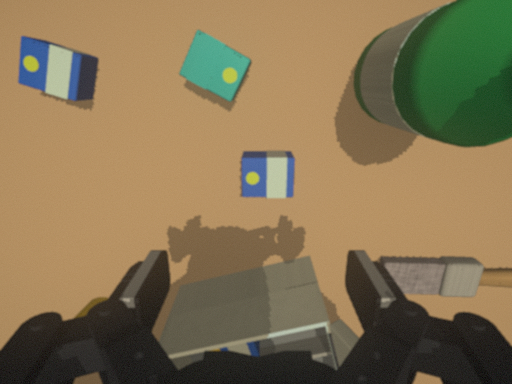

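The wrist view shows the carton at (267,175), aligned with the jaws. Turquoise is at (216,66) and the jug at top right, both clear of the fingers.

>>> drive_tool([
  [0, 0, 0, 0.009, 0.024, 0.12, 1],
  [0, 0, 0, 0.009, 0.024, 0.28, 1],
  [0, 0, 0, 0.009, 0.024, 0.42, 1],
  [0, 0, 0, 0.009, 0.024, 0.51, 1],
  [0, 0, 0, 0.009, 0.024, 0.51, 1],
  [0, 0, 0, 0.009, 0.024, 0.51, -0.2],
  [0, 0, 0, 0.009, 0.024, 0.51, -0.2],
  [0, 0, 0, 0.009, 0.024, 0.51, -0.2],
  [0, 0, 0, 0.009, 0.024, 0.51, -0.2],
  [0, 0, 0, 0.009, 0.024, 0.51, -0.2],
])

```text
clock: 5.95
eef_pos: [0.5901, 0.2217, 0.011]
ee_rot: [0.795, 0.607, 0.002, 0.001]
wrist_force: [-1.2, -1.1, 7.9]
finger_gap: 0.0467
finger_force: 63.0
```

```bash
python3 -c "
from h import *
plan((.587,.2215,.2,-15),(.518,.019,.2,1),(.518,.019,.056,1))"
```

```text
(0.587, 0.2215, 0.2, -15) 0.001 -0.001 -0.001 -0.001 -0.007 -0.630
(0.518, 0.019, 0.2, 1) 0.001 -0.001 -0.090 -0.713 -0.052 -0.632
(0.518, 0.019, 0.056, 1) 0.001 -0.001 -0.090 -0.715 -0.054 -0.152
```

>>> drive_tool([
  [0, 0, 0, 0, 0, -0.2, -0.3],
  [0, 0, 0, 0, 0, -0.4, -0.3],
  [0, 0, 0, 0, 0, -0.6, -0.3],
  [0, 0, -0.03, -0.15, -0.01, -0.63, -0.3],
  [0, 0, -0.06, -0.3, -0.02, -0.63, -0.3],
  [0, 0, -0.09, -0.45, -0.035, -0.63, -0.3],
  [0, 0, -0.09, -0.6, -0.05, -0.63, -0.3],
  [0, 0, -0.09, -0.71, -0.052, -0.63, -0.3],
  [0, 0, -0.09, -0.71, -0.052, -0.63, -0.3],
])

```text
clock: 6.85
eef_pos: [0.5164, 0.0136, 0.1989]
ee_rot: [0.704, 0.71, 0.001, 0.001]
wrist_force: [0.9, -0.0, -0.4]
finger_gap: 0.0468
finger_force: 62.3
```

```bash
python3 -c "
from h import *
c=ctrl.read_camera('wrist'); crop(c,'w4.png',100,60,320,260,1.5)
plan((.518,.019,.12,1),(.518,.019,.064,1))"
```

```text
(0.518, 0.019, 0.12, 1) 0.001 -0.000 -0.002 0.007 0.002 0.262
(0.518, 0.019, 0.064, 1) 0.001 -0.000 -0.002 0.006 0.002 0.449
```

View pics/w4.png

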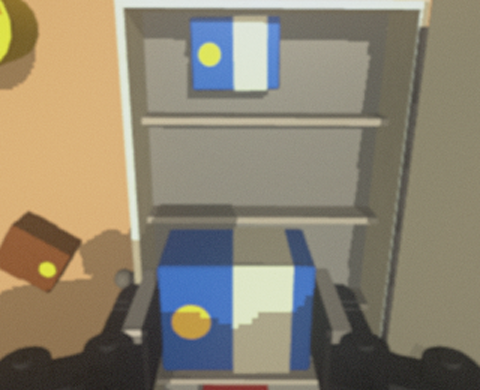

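The first carton lies flat in lane 1. The dividers are at crop rows 121 and 218, and the second carton is held.

```bash
python3 -c "
from h import *
c=ctrl.read_camera('wrist')
for u,v in ((262,120),(262,218)): print(ray(c,100+u/1.5,60+v/1.5,.072))
print(ray(c,100+237/1.5,60+90/1.5,.08),ray(c,100+237/1.5,60+18/1.5,.08))
print(ctrl.get_state()['eef_pos'])
"
```

```text
[0.53289015 0.05313572 0.072     ]
[ 0.53468615 -0.00819425  0.072     ]
[0.51808271 0.07098107 0.08      ] [0.51763903 0.10824192 0.08      ]
[0.5174438  0.0191845  0.19830901]
```

>>> drive_tool([
  [0, 0, 0, 0.01, 0, 0.1, -0.3],
  [0, 0, 0, 0.01, 0, 0.2, -0.3],
  [0, 0, 0, 0.01, 0, 0.3, -0.3],
  [0, 0, 0, 0.01, 0, 0.4, -0.3],
  [0, 0, 0, 0.01, 0, 0.447, -0.3],
  [0, 0, 0, 0.01, 0, 0.447, -0.3],
  [0, 0, 0, 0.01, 0, 0.447, 0.5],
  [0, 0, 0, 0.01, 0, 0.447, 0.5],
  [0, 0, 0, 0.01, 0, 0.447, 0.5],
])

```text
clock: 7.85
eef_pos: [0.5177, 0.0233, 0.0634]
ee_rot: [0.701, 0.713, 0.001, 0.0]
wrist_force: [0.2, 0.6, 0.9]
finger_gap: 0.064
finger_force: 0.0
```

```bash
python3 -c "
from h import *
print(ctrl.get_state()['eef_pos'])
t=ctrl.read_camera('top'); print(blobs(t,'blue',.03,(165,175,235,245)))
plan((.518,.0225,.2,1),(.437,.355,.16,-32))"
```

```text
[0.51772852 0.02325512 0.06344483]
[(array([179., 226.]), 0.4368, 0.355, 0.046, 0.041, -32.1)]
(0.518, 0.0225, 0.2, 1) 0.000 -0.000 -0.000 -0.002 0.002 -0.456
(0.437, 0.355, 0.16, -32) 0.000 -0.000 0.183 1.111 -0.249 -0.322
```

>>> drive_tool([
  [0, 0, 0, 0, 0, -0.16, 0.5],
  [0, 0, 0, 0, 0, -0.32, 0.5],
  [0, 0, 0, 0.02, 0, -0.46, 0.6],
  [0, 0, 0.04, 0.18, -0.04, -0.46, 1],
  [0, 0, 0.08, 0.34, -0.08, -0.46, 1],
  [0, 0, 0.12, 0.5, -0.12, -0.46, 1],
  [0, 0, 0.16, 0.66, -0.16, -0.46, 1],
  [0, 0, 0.183, 0.82, -0.22, -0.4, 1],
  [0, 0, 0.183, 0.99, -0.25, -0.34, 1],
  [0, 0, 0.183, 0.99, -0.25, -0.32, 1],
])

```text
clock: 8.9
eef_pos: [0.4341, 0.324, 0.158]
ee_rot: [0.873, 0.488, 0.0, -0.001]
wrist_force: [0.7, -0.2, -0.0]
finger_gap: 0.0858
finger_force: 0.0
```

```bash
python3 -c "
from h import *
c=wfit((160,30,400,290)); print(ctrl.get_state()['eef_pos'])
for a in (-32,-36):plan((.437,.355,.06,a),(.437,.355,.011,a))"
```

```text
blue only [(array([265., 146.]), 0.4566, 0.3461, 0.036, 0.005, 57.3), (array([228., 146.]), 0.4286, 0.3634, 0.036, 0.02, 57.3)]
all [(array([242., 145.]), 0.439, 0.3572, 0.047, 0.04, -33.1)]
[0.43288531 0.32465663 0.15575187]
(0.437, 0.355, 0.06, -32) -0.001 0.001 0.003 0.094 -0.040 0.319
(0.437, 0.355, 0.011, -32) -0.001 0.001 0.003 0.094 -0.040 0.482
(0.437, 0.355, 0.06, -36) -0.001 0.001 0.025 0.094 -0.040 0.319
(0.437, 0.355, 0.011, -36) -0.001 0.001 0.025 0.094 -0.040 0.482
```

>>> drive_tool([
  [0, 0, 0.004, 0.094, -0.037, 0.1, 1],
  [0, 0, 0.004, 0.094, -0.037, 0.25, 1],
  [0, 0, 0.004, 0.094, -0.037, 0.4, 1],
  [0, 0, 0.004, 0.094, -0.037, 0.48, 1],
  [0, 0, 0.004, 0.094, -0.037, 0.48, 1],
  [0, 0, 0.004, 0.094, -0.037, 0.48, -0.2],
  [0, 0, 0.004, 0.094, -0.037, 0.48, -0.2],
  [0, 0, 0.004, 0.094, -0.037, 0.48, -0.2],
  [0, 0, 0.004, 0.094, -0.037, 0.48, -0.2],
  [0, 0, 0.004, 0.094, -0.037, 0.48, -0.2],
])

```text
clock: 9.95
eef_pos: [0.4439, 0.3496, 0.0173]
ee_rot: [0.877, 0.48, 0.002, -0.001]
wrist_force: [-1.5, -0.3, 6.6]
finger_gap: 0.0466
finger_force: 62.2
```

```bash
python3 -c "
from h import *
plan((.438,.355,.2,-32),(.478,.12,.2,-10),(.518,-.101,.2,1),(.518,-.101,.064,1))
plan((.518,-.101,.2,1),(.518,-.101,.064,1),start=(.478,.12,.2,-10))"
```

```text
(0.438, 0.355, 0.2, -32) 0.000 -0.001 -0.004 0.007 -0.026 -0.609
(0.478, 0.12, 0.2, -10) 0.001 -0.001 -0.126 -0.580 0.509 -0.611
(0.518, -0.101, 0.2, 1) 0.001 -0.001 -0.187 -1.128 1.019 -0.613
(0.518, -0.101, 0.064, 1) 0.001 -0.001 -0.187 -1.130 1.019 -0.160
(0.518, -0.101, 0.2, 1) 0.000 0.000 -0.061 -0.702 0.259 0.000
(0.518, -0.101, 0.064, 1) 0.000 0.000 -0.061 -0.702 0.259 0.453
```

>>> drive_tool([
  [0, 0, 0, 0, 0, -0.2, -0.3],
  [0, 0, 0, 0, 0, -0.4, -0.3],
  [0, 0, 0, 0, 0, -0.6, -0.3],
  [0, 0, -0.04, -0.12, 0.1, -0.61, -0.3],
  [0, 0, -0.08, -0.24, 0.2, -0.61, -0.3],
  [0, 0, -0.12, -0.36, 0.3, -0.61, -0.3],
  [0, 0, -0.126, -0.48, 0.42, -0.61, -0.3],
  [0, 0, -0.126, -0.58, 0.509, -0.61, -0.3],
  [0, 0, -0.126, -0.58, 0.509, -0.61, -0.3],
])

```text
clock: 10.85
eef_pos: [0.4786, 0.1121, 0.1995]
ee_rot: [0.769, 0.639, 0.001, 0.001]
wrist_force: [-0.3, 0.1, -1.1]
finger_gap: 0.0462
finger_force: 62.4
```

```bash
python3 -c "
from h import *
plan((.518,-.101,.2,1),(.518,-.101,.069,1))"
```

```text
(0.518, -0.101, 0.2, 1) 0.001 -0.000 -0.065 -0.674 0.260 -0.001
(0.518, -0.101, 0.069, 1) 0.001 -0.000 -0.065 -0.674 0.259 0.435
```

>>> drive_tool([
  [0, 0, -0.03, -0.14, 0.05, 0, -0.3],
  [0, 0, -0.06, -0.28, 0.1, 0, -0.3],
  [0, 0, -0.063, -0.42, 0.15, 0, -0.3],
  [0, 0, -0.063, -0.56, 0.2, 0, -0.3],
  [0, 0, -0.063, -0.7, 0.259, 0, -0.3],
  [0, 0, -0.063, -0.7, 0.259, 0, -0.3],
  [0, 0, -0.063, -0.7, 0.259, 0, -0.3],
])

```text
clock: 11.55
eef_pos: [0.5174, -0.1022, 0.1986]
ee_rot: [0.7, 0.714, 0.001, 0.001]
wrist_force: [-0.7, 1.0, -0.7]
finger_gap: 0.0461
finger_force: 62.4
```

```bash
python3 -c "
from h import *
c=ctrl.read_camera('wrist'); crop(c,'w5.png',100,60,320,260,1.5)
plan((.518,-.101,.12,1),(.518,-.101,.069,1)); print(ctrl.get_state()['eef_pos'])
t=ctrl.read_camera('top'); print(blobs(t,'blue',.03,(165,175,235,245)),blobs(t,'blue',.08,(240,180,330,225)))"
```

```text
(0.518, -0.101, 0.12, 1) 0.000 -0.000 0.002 -0.002 0.002 0.261
(0.518, -0.101, 0.069, 1) 0.000 -0.000 0.002 -0.002 0.002 0.431
[ 0.5173973  -0.10046451  0.19830293]
[] [(array([284., 206.]), 0.5135, -0.0448, 0.049, 0.034, 0.7), (array([266., 206.]), 0.5141, 0.0244, 0.045, 0.037, 1.0), (array([248., 211.]), 0.5115, 0.0751, 0.102, 0.078, 1.4)]
```

View pics/w5.png

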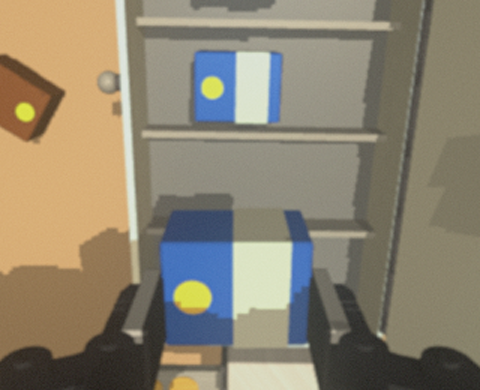

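```bash
python3 -c "
from h import *
c=ctrl.read_camera('wrist')
for u,v in ((262,23),(262,133),(262,231)): print(ray(c,100+u/1.5,60+v/1.5,.072))
print(ray(c,100+237/1.5,60+88/1.5,.08)); print(proj(c,(.5137,-.162,.08)))
print(ctrl.get_state()['eef_pos'])
"
```

```text
[ 0.53014679 -0.0102736   0.072     ]
[ 0.53271618 -0.07074949  0.072     ]
[ 0.53536491 -0.1330928   0.072     ]
[ 0.51737336 -0.04442381  0.08      ]
(np.float64(251.02751787876474), np.float64(244.87535572810123))
[ 0.51738209 -0.09920117  0.19803827]
```

The dividers check out: the visible carton at crop (237,88) is the stock in the middle lane, and the target lane's centre is at y = -0.102.

>>> drive_tool([
  [0, 0, 0, -0.006, 0, 0.1, -0.3],
  [0, 0, 0, -0.006, 0, 0.2, -0.3],
  [0, 0, 0, -0.006, 0, 0.3, -0.3],
  [0, 0, 0, -0.006, 0, 0.4, -0.3],
  [0, 0, 0, -0.006, 0, 0.43, -0.3],
  [0, 0, 0, -0.006, 0, 0.43, -0.3],
  [0, 0, 0, -0.006, 0, 0.43, 0.5],
  [0, 0, 0, -0.006, 0, 0.43, 0.5],
  [0, 0, 0, -0.006, 0, 0.43, 0.5],
])

```text
clock: 12.6
eef_pos: [0.5177, -0.1023, 0.0694]
ee_rot: [0.699, 0.716, 0.0, 0.0]
wrist_force: [0.2, -0.1, 0.8]
finger_gap: 0.0641
finger_force: 0.0
```

```bash
python3 -c "
from h import *
plan((.518,-.102,.18,1),(.514,-.164,.18,1),(.514,-.164,.062,1))"
```

```text
(0.518, -0.102, 0.18, 1) 0.000 -0.000 0.002 0.001 0.001 -0.369
(0.514, -0.164, 0.18, 1) 0.000 -0.000 0.002 -0.205 -0.017 -0.369
(0.514, -0.164, 0.062, 1) 0.000 -0.000 0.002 -0.205 -0.017 0.025
```

Lift, shift to the red block, and check with the wrist camera before descending.

>>> drive_tool([
  [0, 0, 0, 0, 0, -0.13, 0.5],
  [0, 0, 0, 0, 0, -0.26, 0.5],
  [0, 0, 0, 0, 0, -0.37, 0.5],
  [0, 0, 0, -0.1, -0.01, -0.37, 0.5],
  [0, 0, 0, -0.205, -0.017, -0.37, 0.5],
  [0, 0, 0, -0.205, -0.017, -0.37, 0.5],
  [0, 0, 0, -0.205, -0.017, -0.37, 0.5],
])

```text
clock: 13.3
eef_pos: [0.5134, -0.165, 0.18]
ee_rot: [0.7, 0.715, 0.0, 0.0]
wrist_force: [0.6, 0.7, -0.5]
finger_gap: 0.064
finger_force: 0.0
```

```bash
python3 -c "
from h import *
c=ctrl.read_camera('wrist'); cv2.imwrite('pics/w6.png',c['frame']); print(blobs(c,'red',.08,(150,80,400,384))); print(proj(c,(.514,-.164,.08)))
print(ctrl.get_state()['eef_pos'])"
```

```text
[(array([261., 185.]), 0.5175, -0.1619, 0.047, 0.042, -1.5)]
(np.float64(257.21581499253926), np.float64(187.71611367975433))
[ 0.51361694 -0.16377558  0.17973247]
```

View pics/w6.png

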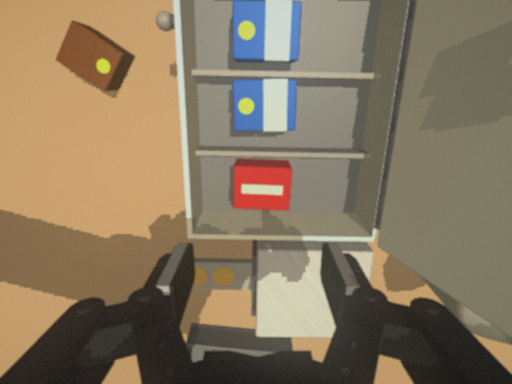

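The wrist view shows red at (262,185) in the right lane, with cartons flat in the next two lanes.

>>> drive_tool([
  [0, 0, 0, 0, 0.01, 0.1, 0.5],
  [0, 0, 0, 0, 0.01, 0.2, 0.5],
  [0, 0, 0, 0, 0.01, 0.3, 0.5],
  [0, 0, 0, 0, 0.01, 0.385, 0.5],
  [0, 0, 0, 0, 0.01, 0.385, 0.5],
  [0, 0, 0, 0, 0.01, 0.385, -0.2],
  [0, 0, 0, 0, 0.01, 0.385, -0.2],
  [0, 0, 0, 0, 0.01, 0.385, -0.2],
  [0, 0, 0, 0, 0.01, 0.385, -0.2],
])

```text
clock: 14.25
eef_pos: [0.5174, -0.1642, 0.0654]
ee_rot: [0.699, 0.715, 0.001, 0.001]
wrist_force: [-0.4, 0.4, 3.8]
finger_gap: 0.0465
finger_force: 61.4
```

```bash
python3 -c "
from h import *
plan((.517,-.164,.22,1),(.50,-.3,.22,-20),(.486,-.444,.22,-20),(.486,-.444,.025,-20))"
```

```text
(0.517, -0.164, 0.22, 1) 0.001 0.000 0.002 0.001 -0.000 -0.515
(0.5, -0.3, 0.22, -20) 0.001 -0.000 0.119 -0.451 -0.068 -0.515
(0.486, -0.444, 0.22, -20) 0.001 -0.000 0.119 -0.930 -0.126 -0.515
(0.486, -0.444, 0.025, -20) 0.001 -0.000 0.119 -0.930 -0.127 0.135
```

>>> drive_tool([
  [0, 0, 0, 0, 0, -0.17, -0.3],
  [0, 0, 0, 0, 0, -0.34, -0.3],
  [0, 0, 0, 0, 0, -0.5, -0.3],
  [0, 0, 0.02, -0.15, -0.02, -0.515, -0.3],
  [0, 0, 0.035, -0.3, -0.04, -0.515, -0.3],
  [0, 0, 0.035, -0.45, -0.06, -0.515, -0.3],
  [0, 0, 0.035, -0.6, -0.08, -0.515, -0.3],
  [0, 0, 0.035, -0.75, -0.1, -0.515, -0.3],
  [0, 0, 0.035, -0.88, -0.12, -0.515, -0.3],
  [0, 0, 0.035, -0.93, -0.126, -0.515, -0.3],
])

```text
clock: 15.25
eef_pos: [0.4824, -0.4487, 0.2189]
ee_rot: [0.739, 0.674, -0.001, 0.0]
wrist_force: [-0.5, -0.4, -0.1]
finger_gap: 0.0466
finger_force: 61.5
```

>>> drive_tool([
  [0, 0, 0, 0, 0, 0, -0.3],
  [0, 0, 0, 0, 0, 0.13, -0.3],
  [0, 0, 0, 0, 0, 0.28, -0.3],
  [0, 0, 0, 0, 0, 0.43, -0.3],
  [0, 0, 0, 0, 0, 0.57, -0.3],
  [0, 0, 0, 0, 0, 0.645, -0.3],
  [0, 0, 0, 0, 0, 0.645, -0.3],
])

```text
clock: 15.95
eef_pos: [0.4848, -0.441, 0.022]
ee_rot: [0.736, 0.676, -0.0, -0.003]
wrist_force: [0.1, -0.0, -0.3]
finger_gap: 0.0464
finger_force: 63.5
```

```bash
python3 -c "
from h import *
s=ctrl.get_state();print(s['eef_pos'],s['finger_gap'],s['wrist_force'])
t=ctrl.read_camera('top'); print(blobs(t,'red',.035,(360,190,420,245)),blobs(t,'blue0',.08,(240,180,330,225)),blobs(t,'blue0',.03,(165,175,235,245)))"
```

```text
[ 0.48482859 -0.44096431  0.02204101] 0.04639949682016353 [ 0.14181302 -0.00608277 -0.33280015]
[] [(array([299., 210.]), 0.5012, -0.099, 0.038, 0.023, -89.0), (array([285., 210.]), 0.5022, -0.0468, 0.037, 0.019, -89.0), (array([249., 209.]), 0.4998, 0.0859, 0.034, 0.019, -89.0), (array([266., 209.]), 0.5028, 0.0224, 0.034, 0.023, -89.0)] []
```

>>> drive_tool([
  [0, 0, 0, 0, 0, 0, 0.5],
  [0, 0, 0, 0, 0, 0, 0.5],
  [0, 0, 0, 0, 0, 0, 0.5],
  [0, 0, 0, 0, 0, -0.15, 0.5],
  [0, 0, 0, 0, 0, -0.3, 0.5],
  [0, 0, 0, 0, 0, -0.45, -1],
  [0, 0, 0, 0, 0, -0.6, -1],
  [0, 0, 0, 0, 0, -0.75, -1],
  [0, 0, 0, 0, 0, -0.9, -1],
  [0, 0, 0, 0, 0, -1, -1],
])

```text
clock: 17.0
eef_pos: [0.4851, -0.4446, 0.3302]
ee_rot: [0.737, 0.676, 0.0, 0.003]
wrist_force: [0.3, -0.5, -0.3]
finger_gap: 0.0005
finger_force: 0.0
```

```bash
python3 -c "
from h import *
s=ctrl.get_state();print(s['eef_pos'],s['finger_gap'])
t=ctrl.read_camera('top'); print(blobs(t,'red',.035,(360,190,420,245)))
c=ctrl.read_camera('side')
a=c['frame'][95:235,170:330]; b=t['frame'][140:240,235:355]
cv2.imwrite('pics/lid.png',np.vstack([cv2.resize(a,(480,420),interpolation=cv2.INTER_CUBIC)]))
O=np.array([.5295,-.0405,0]); 
for th in (1.85,1.95,2.05):
  for y in (-.159,.159):
    P=O+np.array([.076-.156*np.cos(th)+.01*np.sin(th),y,.104+.156*np.sin(th)+.01*np.cos(th)])
    print(th,y,P,'top',np.round(proj(t,P),1),'side crop',np.round((np.array(proj(c,P))-[170,95])*3,0))
"
```

```text
[ 0.48509618 -0.44455189  0.33021497] 0.0005184940468613109
[(array([387., 215.]), 0.4891, -0.4417, 0.039, 0.038, -1.1)]
1.85 -0.159 [ 0.65810483 -0.1995      0.25120303] top [332.2 159.3] side crop [208.   9.]
1.85 0.159 [0.65810483 0.1185     0.25120303] top [239.4 157.7] side crop [163. 212.]
1.95 -0.159 [ 0.67253781 -0.1995      0.24521591] top [331.9 155.5] side crop [194.  13.]
1.95 0.159 [0.67253781 0.1185     0.24521591] top [239.6 154. ] side crop [147. 216.]
2.05 -0.159 [ 0.68630096 -0.1995      0.2378178 ] top [331.6 152.1] side crop [182.  19.]
2.05 0.159 [0.68630096 0.1185     0.2378178 ] top [239.8 150.6] side crop [132. 221.]
```

View pics/lid.png

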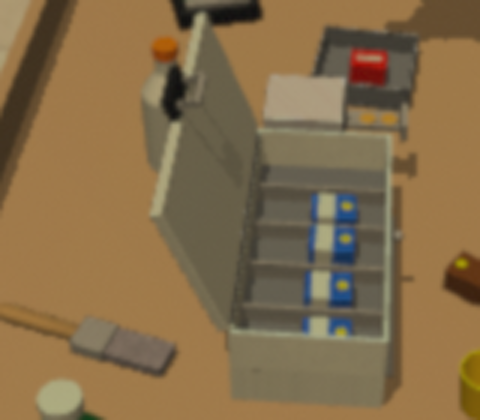

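The red block is in the tray at crop (369,66), and four cartons sit in the lanes. The lid corners at (203,12) and (155,213) put the lid at about 1.9 rad. Now I'll go over and behind it.

```bash
python3 -c "
from h import *
plan((.6,-.28,.33,0),(.715,-.12,.33,0),(.715,-.12,.215,0))
W=[(.63,-.12,.218,0),(.60,-.12,.224,0),(.569,-.12,.213,0),(.543,-.12,.196,0),(.5216,-.12,.173,0),(.507,-.12,.145,0),(.502,-.12,.126,0)]
plan(*W,start=(.715,-.12,.215,0))"
```

```text
(0.6, -0.28, 0.33, 0) 0.002 0.002 -0.028 0.583 0.332 0.005
(0.715, -0.12, 0.33, 0) 0.002 0.002 -0.028 1.148 0.668 0.004
(0.715, -0.12, 0.215, 0) 0.002 0.002 -0.028 1.150 0.665 0.388
(0.63, -0.12, 0.218, 0) 0.000 0.000 0.000 -0.000 -0.283 -0.010
(0.6, -0.12, 0.224, 0) 0.000 0.000 0.000 -0.000 -0.383 -0.030
(0.569, -0.12, 0.213, 0) 0.000 0.000 0.000 -0.000 -0.487 0.007
(0.543, -0.12, 0.196, 0) 0.000 0.000 0.000 -0.000 -0.573 0.063
(0.5216, -0.12, 0.173, 0) 0.000 0.000 0.000 -0.000 -0.645 0.140
(0.507, -0.12, 0.145, 0) 0.000 0.000 0.000 -0.000 -0.693 0.233
(0.502, -0.12, 0.126, 0) 0.000 0.000 0.000 -0.000 -0.710 0.297
```

>>> drive_tool([
  [0, 0, -0.028, 0.15, 0.1, 0, -1],
  [0, 0, -0.028, 0.29, 0.19, 0, -1],
  [0, 0, -0.028, 0.43, 0.28, 0, -1],
  [0, 0, -0.028, 0.57, 0.37, 0, -1],
  [0, 0, -0.028, 0.71, 0.46, 0, -1],
  [0, 0, -0.028, 0.85, 0.55, 0, -1],
  [0, 0, -0.028, 0.99, 0.64, 0, -1],
  [0, 0, -0.028, 0.99, 0.665, 0, -1],
  [0, 0, -0.028, 0.99, 0.665, 0, -1],
])

```text
clock: 18.0
eef_pos: [0.7111, -0.1626, 0.3234]
ee_rot: [0.705, 0.709, -0.0, -0.001]
wrist_force: [0.3, -0.5, -0.1]
finger_gap: 0.0002
finger_force: 0.0
```

```bash
python3 -c "
from h import *
plan((.715,-.12,.33,0),(.715,-.12,.215,0));s=ctrl.get_state();print(s['eef_pos'],s['q'],s['qvel'])"
```

```text
(0.715, -0.12, 0.33, 0) -0.001 -0.000 0.002 0.142 0.014 -0.022
(0.715, -0.12, 0.215, 0) -0.001 -0.000 0.002 0.142 0.014 0.361
[ 0.71111067 -0.1625724   0.3234272 ] [-0.10954475  0.69940592  0.6832793   0.809345   -0.42466138  1.73995529
  0.3779962 ] [ 0.03589833 -0.04108544  0.04155939  0.055253    0.02907643 -0.01098836
  0.01813333]
```

>>> drive_tool([
  [0, 0, 0, 0.142, 0.014, -0.01, -1],
  [0, 0, 0, 0.142, 0.014, 0, -1],
  [0, 0, 0, 0.142, 0.014, 0.12, -1],
  [0, 0, 0, 0.142, 0.014, 0.24, -1],
  [0, 0, 0, 0.142, 0.014, 0.36, -1],
  [0, 0, 0, 0.142, 0.014, 0.36, -1],
  [0, 0, 0, 0.142, 0.014, 0.36, -1],
])

```text
clock: 18.7
eef_pos: [0.7132, -0.1235, 0.2181]
ee_rot: [0.707, 0.707, -0.0, -0.0]
wrist_force: [0.1, 1.2, 1.8]
finger_gap: -0.0002
finger_force: 0.0
```

```bash
python3 -c "
from h import *
W=[(.65,-.12,.218,0),(.63,-.12,.218,0),(.60,-.12,.224,0),(.569,-.12,.213,0),(.543,-.12,.196,0)]
plan(*W)"
```

```text
(0.65, -0.12, 0.218, 0) -0.000 0.000 0.000 0.012 -0.211 0.000
(0.63, -0.12, 0.218, 0) -0.000 0.000 0.000 0.012 -0.277 0.000
(0.6, -0.12, 0.224, 0) -0.000 0.000 0.000 0.012 -0.377 -0.020
(0.569, -0.12, 0.213, 0) -0.000 0.000 0.000 0.012 -0.481 0.017
(0.543, -0.12, 0.196, 0) -0.000 0.000 0.000 0.012 -0.567 0.074
```

Pull slowly to about vertical.

>>> drive_tool([
  [0, 0, 0, 0, -0.05, 0, -1],
  [0, 0, 0, 0, -0.09, 0, -1],
  [0, 0, 0, 0, -0.13, 0, -1],
  [0, 0, 0, 0, -0.16, 0, -1],
  [0, 0, 0, 0, -0.19, 0, -1],
  [0, 0, 0, 0, -0.22, 0, -1],
  [0, 0, 0, 0, -0.25, 0, -1],
  [0, 0, 0, 0, -0.28, 0, -1],
])

```text
clock: 19.5
eef_pos: [0.6319, -0.124, 0.2222]
ee_rot: [0.707, 0.708, 0.003, 0.004]
wrist_force: [3.3, 0.3, 17.5]
finger_gap: -0.0002
finger_force: 8.0
```

```bash
python3 -c "
from h import *
c=ctrl.read_camera('side');a=c['frame'][60:260,150:350]
cv2.imwrite('pics/lid2.png',cv2.resize(a,(600,600),interpolation=cv2.INTER_CUBIC))
W=[(.60,-.12,.224,0),(.569,-.12,.213,0),(.543,-.12,.196,0),(.5216,-.12,.173,0),(.507,-.12,.145,0)]
plan(*W)"
```

```text
(0.6, -0.12, 0.224, 0) 0.003 0.000 0.000 0.014 -0.102 -0.007
(0.569, -0.12, 0.213, 0) 0.003 0.000 0.000 0.014 -0.206 0.029
(0.543, -0.12, 0.196, 0) 0.003 0.000 0.000 0.014 -0.293 0.085
(0.5216, -0.12, 0.173, 0) 0.003 0.000 0.000 0.014 -0.365 0.161
(0.507, -0.12, 0.145, 0) 0.003 0.000 0.000 0.014 -0.414 0.254
```

View pics/lid2.png

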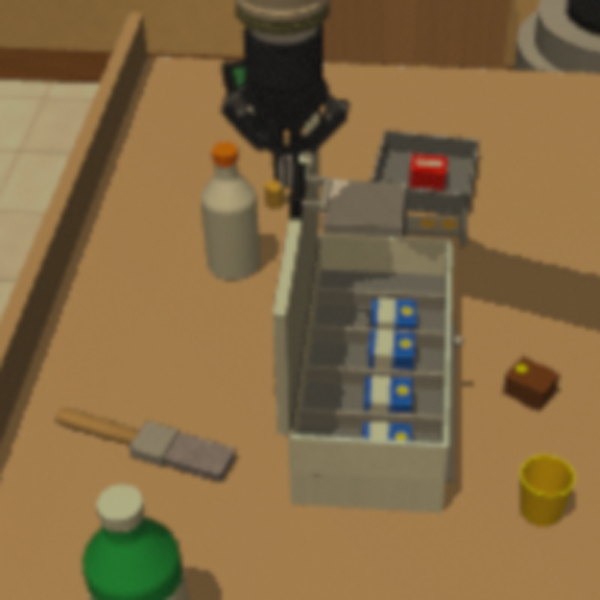

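The lid is about vertical and the finger is behind its edge near (300,200). The upward force is 17 N, so I'll raise the tip before going on.

```bash
python3 -c "
from h import *
W=[(.632,-.12,.24,0),(.595,-.12,.237,0),(.562,-.12,.226,0),(.532,-.12,.2065,0),(.5085,-.12,.18,0),(.493,-.12,.149,0),(.487,-.12,.128,0)]
plan(*W)"
```

```text
(0.632, -0.12, 0.24, 0) 0.003 0.000 0.000 0.014 0.005 -0.059
(0.595, -0.12, 0.237, 0) 0.003 0.000 0.000 0.014 -0.118 -0.050
(0.562, -0.12, 0.226, 0) 0.003 0.000 0.000 0.014 -0.229 -0.014
(0.532, -0.12, 0.2065, 0) 0.003 0.000 0.000 0.014 -0.329 0.050
(0.5085, -0.12, 0.18, 0) 0.003 0.000 0.000 0.014 -0.408 0.138
(0.493, -0.12, 0.149, 0) 0.003 0.000 0.000 0.014 -0.461 0.240
(0.487, -0.12, 0.128, 0) 0.003 0.000 0.000 0.014 -0.481 0.310
```

>>> drive_tool([
  [0, 0, 0, 0, 0.02, -0.03, -1],
  [0, 0, 0, 0, 0.01, -0.06, -1],
  [0, 0, 0, 0, -0.03, -0.06, -1],
  [0, 0, 0, 0, -0.07, -0.06, -1],
  [0, 0, 0, 0, -0.1, -0.05, -1],
  [0, 0, 0, 0, -0.123, -0.05, -1],
])

```text
clock: 20.15
eef_pos: [0.5924, -0.1234, 0.233]
ee_rot: [0.707, 0.707, 0.0, 0.0]
wrist_force: [2.7, -0.9, -0.6]
finger_gap: -0.0005
finger_force: 1.1
```

>>> drive_tool([
  [0, 0, 0, 0, -0.055, 0.015, -1],
  [0, 0, 0, 0, -0.106, 0.036, -1],
  [0, 0, 0, 0, -0.156, 0.065, -1],
  [0, 0, 0, 0, -0.206, 0.1, -1],
  [0, 0, 0, 0, -0.246, 0.14, -1],
  [0, 0, 0, 0, -0.28, 0.185, -1],
  [0, 0, 0, 0, -0.31, 0.23, -1],
  [0, 0, 0, 0, -0.338, 0.28, -1],
])

```text
clock: 20.95
eef_pos: [0.4912, -0.1233, 0.1485]
ee_rot: [0.707, 0.707, 0.0, 0.0]
wrist_force: [1.1, -0.0, 0.8]
finger_gap: -0.0001
finger_force: 0.5
```

```bash
python3 -c "
from h import *
c=ctrl.read_camera('side');a=c['frame'][60:260,150:350]
cv2.imwrite('pics/lid3.png',cv2.resize(a,(600,600),interpolation=cv2.INTER_CUBIC))
plan((.487,-.12,.128,0),(.475,-.12,.2,0),(.468,-.04,.2,0),(.468,-.04,.15,0))"
```

```text
(0.487, -0.12, 0.128, 0) -0.001 -0.000 0.000 0.011 -0.005 0.060
(0.475, -0.12, 0.2, 0) -0.001 -0.000 0.000 0.011 -0.046 -0.180
(0.468, -0.04, 0.2, 0) -0.001 -0.000 0.000 0.278 -0.069 -0.180
(0.468, -0.04, 0.15, 0) -0.001 -0.000 0.000 0.278 -0.069 -0.013
```

View pics/lid3.png

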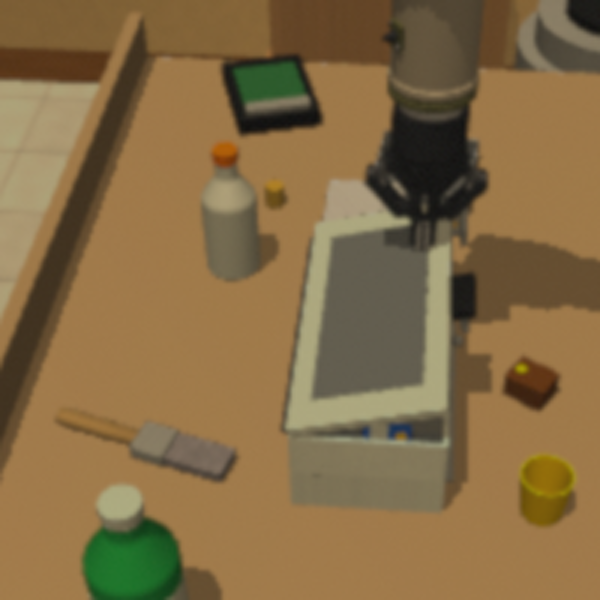

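The lid is nearly shut, at about 0.25 rad. Next I'll move to the middle of the front edge at (440,300) and press there.

>>> drive_tool([
  [0, 0, 0, 0, -0.03, -0.12, -1],
  [0, 0, 0, 0.07, -0.05, -0.17, -1],
  [0, 0, 0, 0.2, -0.06, -0.17, -1],
  [0, 0, 0, 0.278, -0.062, -0.17, -1],
  [0, 0, 0, 0.278, -0.062, -0.08, -1],
  [0, 0, 0, 0.278, -0.062, -0.01, -1],
  [0, 0, 0, 0.278, -0.062, 0.03, -1],
  [0, 0, 0, 0.278, -0.062, 0.06, -1],
  [0, 0, 0, 0.278, -0.062, 0.08, -1],
])

```text
clock: 21.9
eef_pos: [0.4724, -0.0401, 0.1245]
ee_rot: [0.707, 0.707, -0.0, -0.001]
wrist_force: [-11.1, 1.5, 15.9]
finger_gap: 0.0001
finger_force: 7.1
```

>>> drive_tool([
  [0, 0, 0, 0, 0, 0.01, -1],
  [0, 0, 0, 0, 0, 0.02, -1],
  [0, 0, 0, 0, 0, 0.03, -1],
])

```text
clock: 22.2
eef_pos: [0.4732, -0.04, 0.1157]
ee_rot: [0.707, 0.707, 0.0, 0.0]
wrist_force: [-0.5, 0.1, 1.1]
finger_gap: 0.0002
finger_force: 0.3
```

>>> drive_tool([
  [0, 0, 0, 0, 0, 0.01, -1],
  [0, 0, 0, 0, 0, 0.016, -1],
  [0, 0, 0, 0, 0, 0.02, -1],
  [0, 0, 0, 0, 0, 0.02, -1],
])

```text
clock: 22.6
eef_pos: [0.4737, -0.04, 0.1134]
ee_rot: [0.707, 0.707, 0.002, -0.001]
wrist_force: [-23.8, 1.0, 54.4]
finger_gap: 0.0001
finger_force: 27.2
```

The lid snapped and is seated, with its face at 0.1134. Now to the front of the coin slide.

```bash
python3 -c "
from h import *
t=ctrl.read_camera('top'); crop(t,'s.png',300,170,60,75,8)
plan((.47,-.04,.2,0),(.40,-.242,.2,0),(.40,-.242,.08,0),start=(.4737,-.04,.108,0))
for x in (.437,.477): print(np.round((np.array(proj(t,(x,-.2415,.097)))-[300,170])*8))"
```

```text
(0.47, -0.04, 0.2, 0) 0.000 0.000 0.000 -0.000 -0.012 -0.307
(0.4, -0.242, 0.2, 0) 0.000 0.000 0.000 -0.673 -0.246 -0.307
(0.4, -0.242, 0.08, 0) 0.000 0.000 0.000 -0.673 -0.246 0.093
[304. 460.]
[304. 373.]
```

>>> drive_tool([
  [0, 0, 0, 0, 0, -0.1, -1],
  [0, 0, 0, 0, -0.01, -0.3, -1],
  [0, 0, 0, -0.1, -0.06, -0.3, -1],
  [0, 0, 0, -0.24, -0.11, -0.3, -1],
  [0, 0, 0, -0.38, -0.16, -0.3, -1],
  [0, 0, 0, -0.52, -0.21, -0.3, -1],
  [0, 0, 0, -0.673, -0.246, -0.3, -1],
  [0, 0, 0, -0.673, -0.246, -0.3, -1],
  [0, 0, 0, -0.673, -0.246, -0.3, -1],
])

```text
clock: 23.55
eef_pos: [0.399, -0.243, 0.1994]
ee_rot: [0.708, 0.706, 0.0, 0.0]
wrist_force: [0.4, 0.7, -0.1]
finger_gap: -0.0
finger_force: 0.0
```

View pics/s.png

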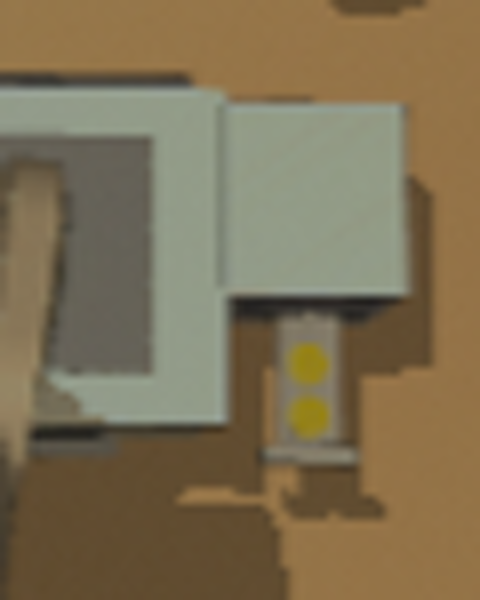

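```bash
python3 -c "
from h import *
s=ctrl.get_state(); print(s['eef_pos'],s['wrist_force'])
t=ctrl.read_camera('top'); crop(t,'s2.png',235,150,130,90,6)
plan((.40,-.243,.2,0),(.40,-.243,.08,0))"
```

```text
[ 0.39898513 -0.24301274  0.19939791] [ 0.36590525  0.7316264  -0.06075937]
(0.4, -0.243, 0.2, 0) 0.000 0.000 0.000 -0.005 0.002 -0.003
(0.4, -0.243, 0.08, 0) 0.000 0.000 0.000 -0.005 0.002 0.397
```

View pics/s2.png

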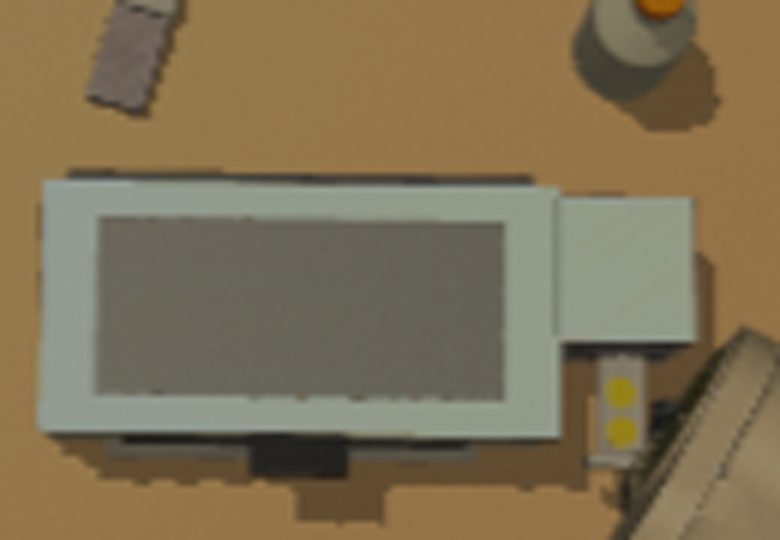

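The lid is shut: its plate covers the box and the black tab is at (298,457). The slide plate stands at crop (310,455), as predicted. Now I'll descend and push.

>>> drive_tool([
  [0, 0, 0, 0, 0, 0.15, -1],
  [0, 0, 0, 0, 0, 0.28, -1],
  [0, 0, 0, 0, 0, 0.395, -1],
  [0, 0, 0, 0, 0, 0.395, -1],
  [0, 0, 0, 0, 0.04, 0.395, -1],
  [0, 0, 0, 0, 0.075, 0.395, -1],
  [0, 0, 0, 0, 0.11, 0.395, -1],
  [0, 0, 0, 0, 0.145, 0.395, -1],
  [0, 0, 0, 0, 0.175, 0.395, -1],
  [0, 0, 0, 0, 0.195, 0.395, -1],
])

```text
clock: 24.6
eef_pos: [0.4582, -0.2418, 0.0816]
ee_rot: [0.707, 0.708, -0.0, -0.001]
wrist_force: [-10.8, 2.0, 8.5]
finger_gap: -0.0002
finger_force: 5.1
```

>>> drive_tool([
  [0, 0, 0, 0, 0.01, 0, -1],
  [0, 0, 0, 0, 0.018, 0, -1],
  [0, 0, 0, 0, 0.024, 0, -1],
  [0, 0, 0, 0, 0.028, 0, -1],
  [0, 0, 0, 0, 0.028, 0, -1],
])

```text
clock: 25.1
eef_pos: [0.4656, -0.2418, 0.0816]
ee_rot: [0.707, 0.707, -0.0, -0.001]
wrist_force: [-10.4, 2.7, 8.6]
finger_gap: -0.0002
finger_force: 5.5
```

>>> drive_tool([
  [0, 0, 0, 0, 0.01, 0, -1],
  [0, 0, 0, 0, 0.02, 0, -1],
  [0, 0, 0, 0, 0.02, 0, -1],
])

```text
clock: 25.4
eef_pos: [0.4661, -0.242, 0.0809]
ee_rot: [0.708, 0.706, -0.002, -0.005]
wrist_force: [-32.8, 6.1, 27.4]
finger_gap: 0.0002
finger_force: 16.8
```

```bash
python3 -c "
from h import *
t=ctrl.read_camera('side'); 
# plate position estimate: push-plate visible in side view?
P=ctrl.get_state(); print(P['eef_pos'],P['wrist_force'])"
```

```text
[ 0.46614585 -0.2420164   0.08092806] [-32.04094968   5.93660374  25.91857737]
```

That is the hard stop, with force jumping to 33 N at x = 0.466. Now I'll release fully.

>>> drive_tool([
  [0, 0, 0, 0, -0.06, 0, -1],
  [0, 0, 0, 0, -0.12, 0, -1],
  [0, 0, 0, 0, -0.18, 0, -1],
  [0, 0, 0, 0, -0.24, 0, -1],
  [0, 0, 0, 0, -0.24, 0, -1],
  [0, 0, 0, 0, -0.24, 0, -1],
  [0, 0, 0, 0, -0.24, 0, -1],
  [0, 0, 0, 0, -0.24, 0, -1],
  [0, 0, 0, 0, -0.24, 0, -1],
])

```text
clock: 26.35
eef_pos: [0.4008, -0.2417, 0.0807]
ee_rot: [0.706, 0.708, -0.0, 0.0]
wrist_force: [-0.4, -0.2, -0.1]
finger_gap: -0.0
finger_force: 0.0
```

```bash
python3 -c "
from h import *
P=ctrl.get_state(); print(P['eef_pos'],P['wrist_force'])
import numpy as np
a=cv2.imread('pics/s.png')  # reference, before the stroke
t=ctrl.read_camera('top'); f=t['frame'][170:245,300:360]
r=cv2.resize(a,(60,75),interpolation=cv2.INTER_AREA)
# bright plate rows under coin unit, columns 33..44
print('ref',cv2.cvtColor(r,6)[36:64,38].tolist()); print('now',cv2.cvtColor(f,6)[36:64,38].tolist())"
```

```text
[ 0.40078249 -0.24172593  0.08074574] [-0.42430765 -0.17357421 -0.07884715]
ref [139, 57, 57, 103, 118, 119, 120, 123, 123, 122, 123, 124, 122, 122, 123, 124, 123, 123, 121, 114, 125, 116, 76, 78, 81, 81, 79, 79]
now [146, 51, 57, 109, 118, 119, 120, 124, 124, 123, 124, 125, 119, 79, 64, 55, 35, 37, 35, 52, 87, 79, 64, 104, 127, 136, 133, 133]
```

>>> drive_tool([
  [0, 0, 0, 0, 0.05, 0, -1],
  [0, 0, 0, 0, 0.085, 0, -1],
  [0, 0, 0, 0, 0.12, 0, -1],
  [0, 0, 0, 0, 0.15, 0, -1],
  [0, 0, 0, 0, 0.18, 0, -1],
  [0, 0, 0, 0, 0.205, 0, -1],
  [0, 0, 0, 0, 0.22, 0, -1],
  [0, 0, 0, 0, 0.23, 0, -1],
  [0, 0, 0, 0, 0.238, 0, -1],
  [0, 0, 0, 0, 0.238, 0, -1],
])

```text
clock: 27.4
eef_pos: [0.4659, -0.2417, 0.0798]
ee_rot: [0.708, 0.706, -0.002, -0.005]
wrist_force: [-25.9, 5.2, 21.5]
finger_gap: -0.0003
finger_force: 13.3
```

Home again, against the stop. One more hold row, then retreat and lift clear.

>>> drive_tool([
  [0, 0, 0, 0, 0, 0, -1],
  [0, 0, 0, 0, 0, 0, -1],
  [0, 0, 0, 0, -0.08, 0, -1],
  [0, 0, 0, 0, -0.16, 0, -1],
  [0, 0, 0, 0, -0.24, 0, -1],
  [0, 0, 0, 0, -0.24, 0, -1],
  [0, 0, 0, 0, -0.24, -0.15, -1],
  [0, 0, 0, 0, -0.24, -0.3, -1],
  [0, 0, 0, 0, -0.24, -0.45, -1],
  [0, 0, 0, 0, -0.24, -0.55, -1],
])

```text
clock: 28.4
eef_pos: [0.4011, -0.2423, 0.2492]
ee_rot: [0.707, 0.708, 0.001, 0.002]
wrist_force: [-0.6, 0.3, 0.5]
finger_gap: -0.0002
finger_force: 0.0
```

>>> drive_tool([
  [0, 0, 0, -0.15, 0, -0.1, -1],
  [0, 0, 0, -0.3, 0.05, -0.1, -1],
  [0, 0, 0, -0.45, 0.05, -0.1, -1],
  [0, 0, 0, -0.6, 0.05, -0.1, -1],
  [0, 0, 0, -0.6, 0.05, -0.1, -1],
  [0, 0, 0, -0.6, 0.05, -0.1, -1],
])

```text
clock: 29.0
eef_pos: [0.4143, -0.4235, 0.2748]
ee_rot: [0.708, 0.706, -0.001, -0.001]
wrist_force: [0.9, 1.3, -0.2]
finger_gap: 0.0003
finger_force: 0.0
```

```bash
python3 -c "
from h import *
P=ctrl.get_state(); print(P['eef_pos'],P['wrist_force'])
r=cv2.resize(cv2.imread('pics/s.png'),(60,75),interpolation=cv2.INTER_AREA)
t=ctrl.read_camera('top'); f=t['frame'][170:245,300:360]
print('ref',cv2.cvtColor(r,6)[36:64,38].tolist()); print('now',cv2.cvtColor(f,6)[36:64,38].tolist())
print(blobs(t,'red',.035,(360,190,420,245)))
c=ctrl.read_camera('side'); print(blobs(c,'red',.035,(270,90,320,140)))
O=np.array([.5295,-.0405,0])
for y in(-.159,.159): print(np.round(proj(c,O+[-.08,y,.114])))
"
```

```text
[ 0.41427891 -0.42346637  0.27482528] [ 0.91923971  1.26266944 -0.17184086]
ref [139, 57, 57, 103, 118, 119, 120, 123, 123, 122, 123, 124, 122, 122, 123, 124, 123, 123, 121, 114, 125, 116, 76, 78, 81, 81, 79, 79]
now [146, 50, 57, 109, 119, 120, 121, 124, 124, 124, 124, 125, 121, 123, 123, 125, 124, 123, 124, 111, 126, 118, 71, 79, 79, 80, 79, 80]
[(array([388., 217.]), 0.4837, -0.4415, 0.05, 0.038, -1.2)]
[(array([292., 117.]), 0.4847, -0.4225, 0.075, 0.044, -88.0)]
[303. 136.]
[302. 206.]
```

The slide is back out, with an intensity profile matching its start. The red block is in the tray, the lid is seated and the arm is clear.

```bash
python3 -c "
from rig import ctrl
print(ctrl.job_done())"
```

```text
the job is handed in; nothing more can be done
None
```

I restocked the box and handed the job in at about 29 s of robot time: red block in the tray, all three counter cartons in lanes beside the unsold one, lid snapped shut, and two full coin-slide strokes made with the slide back out; no verdict came back.

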